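# Vent, seal and pack a camera control box

### The job

Make the camera control box ready for the road: first pull its tall square vent cap fully up so that trapped air can escape, then, with the vent still up, see that all three round port caps are pressed fully home, and then press the vent cap fully home again. After that, lift the box's steel mounting foot up and off its hook and set it down gently, standing upright on the floor of the black tray. Leave everything else on the bench where it is.

Things in the scene. Friction and masses are not known exactly. Their poses are not given: they have to be found in the camera images.
- control_box: fixed grey metal control box, 105 (x) x 270 (y) x 60 mm high; origin at the centre of its underside, on the bench. Along the y axis of its flat top stand four black push-pull caps in a row, 64 mm apart: three equal round ones and one tall square one, in any order
- port_a_cap (a joint): travel of round cap a straight up its short steel stem, in m: 0 fully home (pressed down on its flange), 0.016 fully up. Its detent grip takes about 5 N to move, up or down; it stays where it is left. It cannot come off the stem
- port_a_cap_top (a point): centre of the top face of round cap a: ribbed black plastic, 34 mm dia, 18 mm high; moves with the cap. With the cap home the top is 84 mm above the bench
- port_b_cap (a joint): travel of round cap b straight up its short steel stem, in m: 0 fully home (pressed down on its flange), 0.016 fully up. Its detent grip takes about 5 N to move, up or down; it stays where it is left. It cannot come off the stem
- port_b_cap_top (a point): centre of the top face of round cap b: ribbed black plastic, 34 mm dia, 18 mm high; moves with the cap. With the cap home the top is 84 mm above the bench
- port_c_cap (a joint): travel of round cap c straight up its short steel stem, in m: 0 fully home (pressed down on its flange), 0.016 fully up. Its detent grip takes about 5 N to move, up or down; it stays where it is left. It cannot come off the stem
- port_c_cap_top (a point): centre of the top face of round cap c: ribbed black plastic, 34 mm dia, 18 mm high; moves with the cap. With the cap home the top is 84 mm above the bench
- vent_cap (a joint): travel of the square vent cap straight up its stem, in m: 0 fully home, 0.016 fully up; detent grip of about 5 N, stays where it is left, cannot come off
- vent_cap_top (a point): centre of the top face of the vent cap: black plastic, 24 x 24 mm across (sides parallel to the box's x and y), 34 mm high, standing on a 6 mm flange; moves with the cap. With the cap home the top is 100 mm above the bench
- foot: loose steel mounting foot, 0.25 to 0.5 kg: a 64 (x) x 70 (y) x 10 mm base plate with an upright tab 40 mm wide (y), 10 mm thick (x) rising to 120 mm. The tab has a window 20 mm wide from 44 to 84 mm height; origin at the centre of the base plate's underside, z up the tab. It starts hanging on the hook by the top edge of the window, its underside 60 mm above the bench
- foot_tab_top (a point): centre of the foot's top edge, 120 mm above its underside; the 36 mm of solid tab below this is where to hold it
- hook_stand: fixed steel hook stand; origin on the bench right under the place where the foot hangs. An 8 mm dia level bar at 140 mm height runs along its x axis from a 16 mm post at x = +85 mm to x = -22 mm, where its end turns up; base plate 100 x 80 x 12 mm around the post. The foot comes off by lifting it 15 to 30 mm and moving it towards -x of the stand
- hook_seat (a point): top of the hook's bar where the foot hangs, 144 mm above the bench
- hook_tip (a point): top of the upturned end of the hook, 14 mm above the bar's top, 22 mm to -x of the seat
- tray: fixed open black tray, 140 (x) x 150 (y) x 30 mm high outside, walls and floor 5 mm; origin at the centre of its underside
- tray_floor (a point): centre of the tray's inner floor, 5 mm above the bench
- lens: bystander, to be left alone: camera lens barrel standing on end, 76 dia x 95 high mm; origin at its underside centre
- battery: bystander, to be left alone: grey battery block, 45 x 75 x 50 high mm; origin at its underside centre
- screwdriver: bystander, to be left alone: screwdriver with black handle lying flat, about 200 long mm; origin at its underside
- tape: bystander, to be left alone: roll of black tape lying flat, 110 dia x 48 high mm; origin at its underside centre
- mug: bystander, to be left alone: white mug, 82 dia x 95 high mm; origin at its underside centre
- wrench: bystander, to be left alone: steel wrench lying flat, about 180 long mm; origin at its underside
- filter_case: bystander, to be left alone: flat grey filter case, 90 x 90 x 16 high mm; origin at its underside centre

How it is judged (in metres and radians):
On the way, in this order (a step that is already met when the one before it is completed fails the run):
1. the vent cap is pulled up (travel above 13 mm) (value of joint vent_cap above 0.013 m), for 0.2 s.
2. all three round caps are home (travel below 2.5 mm) while the vent cap is still up (above 11 mm) (value of joint each of port_a_cap, port_b_cap, port_c_cap below 0.0025 m and value of joint vent_cap above 0.011 m), for 0.2 s.
3. the vent cap is pressed home again (below 2.5 mm) with the round caps still home (value of joint each of port_a_cap, port_b_cap, port_c_cap, vent_cap below 0.0025 m), for 0.2 s.
4. the foot stands upright on the floor of the tray (z of foot in the frame of tray_floor between -0.004 and 0.005 m and horizontal distance between foot and tray_floor below 0.06 m and angle between foot's own z axis and vertical below 0.1 rad and linear speed of foot below 0.02 m/s), for 0.2 s.
At the end, for the whole second after the job is handed in: All three round caps and the vent cap are home (travel below 2.5 mm), and the foot stands at rest and upright (within 0.1 rad) on the tray's floor: its underside within 5 mm of the floor's height and within 60 mm of the tray's centre (all of step 3 and all of step 4); the robot touches nothing.
It fails at once if a bystander (lens, battery, screwdriver, tape, mug, wrench or filter case) is moved by more than 40 mm (distance of any of lens, battery, screwdriver, tape, mug, wrench, filter_case from where it was at the start of the episode above 0.04 m).
It fails at once if the foot, away from its hook, is let go while its underside is more than 15 mm above the tray's floor (z of foot in the frame of tray_floor above 0.015 m and horizontal distance between foot and hook_seat above 0.05 m and contact force between the fingers and foot below 0.05 N).
It also fails if it takes over 58 s, if anything falls off the work surface, if the arm or the gripper's body presses on something with over 40 N, if the wrist force passes 120 N, or if a joint passes its speed limit or range.

### The arm

A 6-joint arm with a two-finger parallel gripper is mounted at the origin on the work surface. World frame = base frame: x ahead of the robot, y to its left, z up, the work surface at z = 0. Lengths are in mm, angles in degrees, forces in N, time in s.
With the tool pointing down it reaches from about 350 to 850 mm from the base axis. Payload 8.1 kg.
Tool frame: the origin (TCP) lies midway between the tips of the shut fingers; the grasp point (between the pads) lies 19 mm behind it; z points along the fingers, y is the line along which they close (so a half turn about z gives the same grasp; the last joint's range is limited). The gripper opens to 85 mm and grips with 20 to 120 N. Pads are 22 mm wide; open, the fingers measure 114 mm over their backs; the gripper's body (76 mm by 85 mm) begins 54 mm behind the grasp point. The pads swing forward as they close: fully open they stand 13 mm farther back than shut.
Start: joints at [69.076, 7.471, 85.268, -0, 87.261, -4.893], TCP at [165.676, 576.677, 231.292] pointing down, gripper open.
Joint ranges: [-169.43, 169.43], [-51.17, 129.36], [1.28, 143.12], [-76.62, 256.62], [0, 156.53], [-152.29, 152.29]. Speed limits (degrees/s): [136.94, 136.94, 159.86, 180, 180, 180].

### API

Orientations are given as [roll, pitch, yaw] about the fixed x, y, z axes, in that order (R = Rz(yaw) Ry(pitch) Rx(roll)).
In Python, from bench import sense, snapshot, order, finder gives the robot as it stands.
- The arm moves only by the tool send_rows, never from a script. Its argument "steps" is a list of rows, each a list of 2 entries, a list of its own where there are three numbers: the shift along the world's x, y, z in units of 30 mm (1.0 is 30 mm), then the turn, a rotation vector about the world's x, y, z in rad. In form: [[[dx, dy, dz], [wx, wy, wz]], ...]. A call has 1 to 10 rows; each row is the pose to reach, as a shift and turn from the pose commanded when the call began; what a row does not reach only later rows make up. A row lasts 1/8 s, in which the tool goes at most 62.5 mm and 10.7 degrees, less where a joint would pass 70% of its speed; a pose out of reach is approached as far as the arm can. A call with a gripper value outside its range is refused whole. "fingers" is the closure, from 0 (fully open) to 1 (shut), set as the call begins (left out, the last holds). The fingers move at their own pace and stop on an object; "squeeze" is the grip in N (left out, the last holds). Time passes only in rows, so rows that repeat a pose let the fingers close. It gives the time, the measured TCP pose, the force, the opening and the grip force at its end, in the units of the state.
- sense(): the state, without advancing time (a new reading comes with each control period).
- snapshot(name): name is "scene" or "top" or "wrist"; returns a dict with "img" (384x512x3 uint8, red, green, blue), "K" (3x3 intrinsics, pixels), "pose" (4x4, takes a point from camera to world coordinates). Camera axes: x right, y up, looking along -z (the intrinsics and any distortion apply to the point x, -y, -z); pixel columns grow to the right and rows downward; lengths in mm; the calibration is good to about 2 mm. A picture is of the moment at which its call begins. There is no depth.
- order.hand_in(): hands the job in; it is judged then, once.
Trained networks look in the newest picture that a camera, given by its name, has taken for a name from the list of things; names that differ only in an ending like _2 or _b are one class to them, and where a whole thing is asked for, a point or a joint stands for the part that bears it (a point fixed in the world has none). Each returns a list of dicts, best first, with "confidence" (0 to 1); they miss things now and then, are a little off and sometimes report something else, mostly with a low value. They report only what shows in the picture. A call takes as long as a camera call.
- finder.find_in(label, camera): "box" ([left, top, width, height] as shares, 0 to 1, of the picture: columns of its width, rows of its height, round what is visible of it).
- finder.trace(label, camera): "mask" (384x512 bool, what is visible of it) and "box" ([left, top, width, height] as shares, 0 to 1, of the picture: columns of its width, rows of its height, round what is visible of it).
- finder.pinpoint(label, camera): "at" ([column, row] as shares, 0 to 1, of the picture: columns of its width, rows of its height: a listed point, or the origin of a listed thing).
The state is a dict: "time": time; "joint_pos": joint angles; "qd": joint speeds; "joint_efforts": joint torques, N m; "tool_pos": TCP position; "tcp_rot": TCP orientation; "ft_force": force on the tool from outside, world axes, zero at the start; "wrist_torque": the same for the moment, N m; "finger_gap": finger opening in mm; "grip_force": force on a finger pad.
Only numpy, scipy, OpenCV 4.12 (cv2) and the standard library are available. Lean on these libraries where they do the work, as an engineer would, in place of code of your own. Each camera call takes 0.05 s, during which the arm holds its last target. There are 200 camera calls.

## Working session

There is one attempt and no reset: what is moved stays moved. The work goes in short steps, Python scripts to look and compute and a tool call to move; the robot and the scene stay as the last step left them, time stands still between calls to the robot, and variables do not carry over. Pictures are saved under pics/ and viewed, at most 13 in all, crops included, and the job is handed in when it is done.

Besides the shell and the picture viewer there is one more tool, called after "Call:" by a JSON object that holds its "api" and its "payload". send_rows: Moves the arm, as the interface text tells. Its arguments: {"type":"object","properties":{"steps":{"type":"array"},"fingers":{"type":"number"},"squeeze":{"type":"number"}},"required":["steps"]}

```bash
mkdir -p pics; cat > h.py <<'E'
import numpy as np, cv2
from bench import sense, snapshot, order, finder
def ray(s,uv):
    d=np.linalg.inv(s["K"])@np.array([uv[0],uv[1],1.]); d=np.array([d[0],-d[1],-d[2]])
    return s["pose"][:3,3], s["pose"][:3,:3]@d
def atz(s,uv,z):
    o,d=ray(s,uv); return o+d*(z-o[2])/d[2]
def proj(s,p):
    q=np.linalg.inv(s["pose"])@np.append(p,1.); q=s["K"]@np.array([q[0],-q[1],-q[2]]); return q[:2]/q[2]
def tri(obs):
    A=0;b=0
    for s,uv in obs:
        o,d=ray(s,uv); d=d/np.linalg.norm(d); P=np.eye(3)-np.outer(d,d); A=A+P; b=b+P@o
    return np.linalg.solve(A,b)
def save(s,n): cv2.imwrite("pics/"+n,s["img"][:,:,::-1])
E
python3 - <<'E'
from h import *
S={c:snapshot(c) for c in("scene","top")}
im=np.hstack([S[c]["img"] for c in S]); cv2.imwrite("pics/a.png",cv2.resize(im,(800,300))[:,:,::-1]) 
save(S["top"],"top.png"); save(S["scene"],"scene.png")
for l in ["port_a_cap_top","vent_cap_top","control_box","foot_tab_top","hook_seat","hook_tip","tray_floor","foot","hook_stand"]:
    for c in S:
        print(l,c,[(np.round(np.array(r["at"])*[512,384],1).tolist(),round(r["confidence"],2)) for r in finder.pinpoint(l,c)][:5])
print(sense()["tool_pos"],sense()["tcp_rot"],sense()["time"])
for c in S: print(S[c]["pose"].round(3),S[c]["K"])
E
```

```text
port_a_cap_top scene [([292.8, 185.2], 0.69)]
port_a_cap_top top [([301.8, 207.2], 0.51)]
vent_cap_top scene []
vent_cap_top top [([133.0, 187.6], 0.62), ([301.5, 208.5], 0.56), ([261.5, 198.6], 0.43)]
control_box scene []
control_box top [([272.7, 207.0], 0.9), ([174.7, 138.1], 0.59), ([342.0, 151.6], 0.44)]
foot_tab_top scene [([388.5, 136.8], 0.84), ([381.1, 148.8], 0.73), ([178.3, 208.2], 0.41)]
foot_tab_top top [([125.7, 180.4], 0.62)]
hook_seat scene [([382.9, 148.5], 0.59)]
hook_seat top [([125.3, 184.2], 0.97), ([243.6, 194.9], 0.68)]
hook_tip scene [([377.7, 140.7], 0.71)]
hook_tip top [([128.3, 188.6], 0.84), ([192.6, 230.8], 0.34)]
tray_floor scene [([290.4, 187.6], 0.95), ([389.4, 141.0], 0.18)]
tray_floor top [([194.1, 234.2], 0.73)]
foot scene [([377.9, 175.9], 0.66), ([335.8, 242.2], 0.47)]
foot top [([133.2, 185.3], 0.81), ([123.8, 186.0], 0.53), ([196.3, 229.4], 0.22)]
hook_stand scene [([372.8, 195.6], 0.95), ([225.0, 236.2], 0.59)]
hook_stand top [([138.2, 192.1], 0.97), ([259.8, 198.6], 0.37), ([160.6, 258.7], 0.25)]
[165.68273311 576.67601055 231.30514431] [ 1.79999202e+02 -1.10503503e-03  1.63966700e+02] 1.0
[[ 4.40000e-01 -5.19000e-01  7.33000e-01  1.16459e+03]
 [ 8.98000e-01  2.68000e-01 -3.49000e-01 -3.39860e+02]
 [-1.50000e-02  8.11000e-01  5.84000e-01  6.14226e+02]
 [ 0.00000e+00  0.00000e+00  0.00000e+00  1.00000e+00]] [[350.60397728   0.         248.78206946]
 [  0.         350.60397728 189.44439868]
 [  0.           0.           1.        ]]
[[ 3.000000e-03  9.870000e-01 -1.610000e-01  3.232180e+02]
 [-1.000000e+00  6.000000e-03  2.400000e-02 -3.301300e+01]
 [ 2.500000e-02  1.610000e-01  9.870000e-01  1.601455e+03]
 [ 0.000000e+00  0.000000e+00  0.000000e+00  1.000000e+00]] [[466.1028231    0.         256.40135096]
 [  0.         466.1028231  189.98227758]
 [  0.           0.           1.        ]]
```

View pics/top.png

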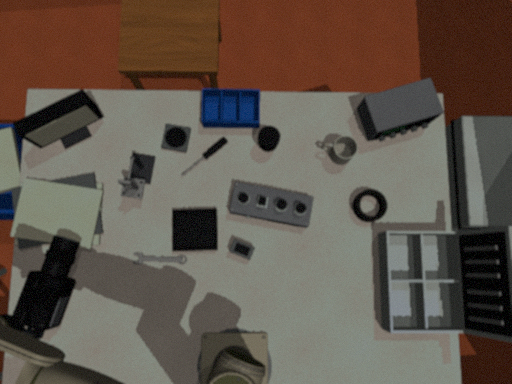

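View pics/scene.png

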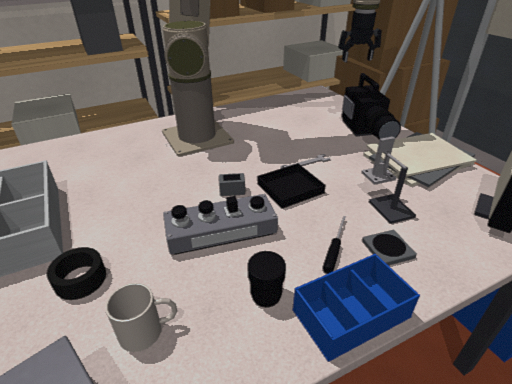

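The top view shows the box with caps at (243,198), (262,201, square), (281,205) and (300,209). The tray is at (194,229), the foot and hook at about (130,183), and the base at the bottom. The scene view shows the caps at (180,212), (206,208), (232,203, vent) and (257,203), with the foot at (385,150).

```bash
python3 - <<'E'
from h import *
S={c:snapshot(c) for c in("scene","top")}
def crop(c,x,y,w,h,k): return cv2.resize(S[c]["img"][y:y+h,x:x+w],None,fx=k,fy=k,interpolation=cv2.INTER_CUBIC)
a=crop("scene",155,180,133,75,3); a=cv2.resize(a,(400,225)); b=cv2.resize(crop("scene",345,100,100,125,3),(300,375))
c=cv2.resize(crop("top",220,170,100,65,4),(400,260)); d=cv2.resize(crop("top",110,140,100,115,3),(300,345))
M=np.zeros((600,800,3),np.uint8); M[:225,:400]=a; M[230:490,:400]=c; M[:250,400:600]=cv2.resize(b,(200,250)); M[255:255+345,400:700]=d
cv2.imwrite("pics/b.png",M[:,:,::-1])
for l in ["tray","control_box","hook_stand"]:
  for c in S:
    for r in finder.trace(l,c)[:1]:
        cs=max(cv2.findContours(r["mask"].astype(np.uint8),0,2)[0],key=cv2.contourArea)
        print(l,c,round(r["confidence"],2),cv2.minAreaRect(cs),r["mask"].sum())
        if c=="top" and l!="hook_stand":
            z={"tray":30,"control_box":60}[l]
            W=np.array([atz(S[c],p[0],z)[:2] for p in cs]).astype(np.float32); print(cv2.minAreaRect(W))
for c,pts in {"top":[(243,198),(262,201),(281,205),(300,209)]}.items():
    for p in pts: print(atz(S[c],p,90).round(1))
E
```

```text
tray scene 0.76 ((290.13348388671875, 184.92706298828125), (38.954715728759766, 64.60636901855469), 72.6459732055664) 1956
tray top 0.67 ((194.762939453125, 228.96495056152344), (43.122257232666016, 46.62090301513672), 88.40885925292969) 1961
((446.4034423828125, 136.57228088378906), (145.0974578857422, 157.48138427734375), 1.9314767122268677)
control_box scene 0.68 ((220.4208221435547, 222.68832397460938), (44.719058990478516, 113.64836120605469), 79.11447143554688) 3708
control_box top 0.82 ((270.8120422363281, 204.28399658203125), (80.587890625, 33.541019439697266), 10.30484676361084) 2093
((527.344970703125, -118.94587707519531), (269.22503662109375, 113.03702545166016), 79.9312515258789)
hook_stand scene 0.59 ((400.63934326171875, 197.03277587890625), (44.81290817260742, 52.239044189453125), 39.80556869506836) 962
hook_stand top 0.78 ((141.11537170410156, 166.42308044433594), (24.31839942932129, 27.848491668701172), 11.309932708740234) 621
[543.4 -25.6  90. ]
[533.8 -87.9  90. ]
[ 521.  -150.2   90. ]
[ 508.1 -212.4   90. ]
```

View pics/b.png

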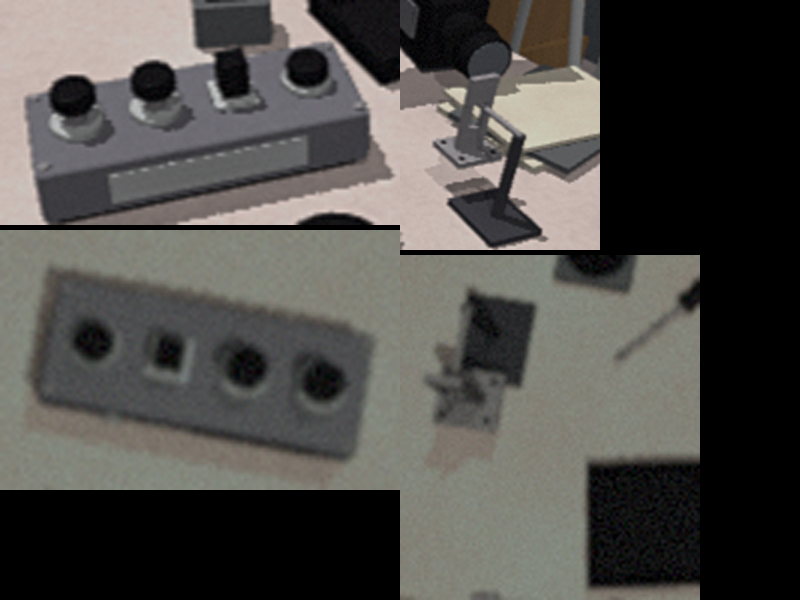

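Call:
{"api": "send_rows", "payload": {"steps": [[[1,-1.8,0],[0,0,-0.13]],[[2.9,-5.2,0],[0,0,-0.3]],[[4.8,-8.7,0],[0,0,-0.48]],[[6.7,-12.1,0],[0,0,-0.66]],[[8.6,-15.5,0],[0,0,-0.84]],[[9.6,-17.4,0],[0,0,-1.02]],[[9.6,-17.4,0],[0,0,-1.2]],[[9.6,-17.4,0],[0,0,-1.2]]], "fingers": 0, "squeeze": 60}}

```text
time: 2.4
tool_pos: [407.8, 137.8, 231.7]
tcp_rot: [179.9, -0.0, 95.1]
ft_force: [1.3, 0.4, -0.1]
finger_gap: 85.7
grip_force: 0.0
```

```bash
python3 -c "
from h import *
s=snapshot('wrist');print(s['pose'].round(2));t=sense();print(t['tool_pos'],t['tcp_rot'],t['qd'])"
```

```text
[[ 1.0000e+00 -8.0000e-02 -2.0000e-02  4.0281e+02]
 [ 9.0000e-02  9.6000e-01  2.6000e-01  2.0294e+02]
 [ 0.0000e+00 -2.6000e-01  9.7000e-01  3.7218e+02]
 [ 0.0000e+00  0.0000e+00  0.0000e+00  1.0000e+00]]
[410.76529465 131.04038814 231.67365521] [179.85775509   0.24635535  94.86798505] [ 7.21378903 -0.1224787   0.42224475  0.65887059  0.6118751  10.56932193]
```

Call:
{"api": "send_rows", "payload": {"steps": [[[1,-1.7,-0.2],[0,0,-0.1]],[[2,-3.4,-0.5],[0,0,-0.2]],[[3,-5.2,-0.8],[0,0,-0.267]],[[4,-7.1,-1],[0,0,-0.267]],[[4.07,-7.2,-1.05],[0,0,-0.267]],[[4.07,-7.2,-1.05],[0,0,-0.267]],[[4.07,-7.2,-1.05],[0,0,-0.267]]]}}

```text
time: 3.32
tool_pos: [528.9, -75.0, 200.1]
tcp_rot: [180.0, -0.0, 80.0]
ft_force: [-1.1, -0.3, -0.6]
finger_gap: 85.5
grip_force: 0.0
```

```bash
python3 - <<'E'
from h import *
s=snapshot('wrist');save(s,'w1.png');t=sense();print(t['tool_pos'],t['tcp_rot'],t['qd'].round(1) if hasattr(t['qd'],'round') else t['qd'],t['ft_force'])
for l in ["port_a_cap_top","vent_cap_top"]:
  for r in finder.pinpoint(l,"wrist"):
    p=np.array(r["at"])*[512,384]; print(l,round(r["confidence"],2),p.round(),[atz(s,p,z).round(1)[:2] for z in (84,100)])
E
```

```text
[529.00379699 -74.94951053 200.2818133 ] [ 1.79965068e+02 -1.34825962e-02  8.00193497e+01] [ 0.1 -0.2 -0.1 -0.2 -0.1 -0.2] [-0.07559875  0.1124601   0.92369798]
port_a_cap_top 0.76 [260. 327.] [array([ 510.4, -223.1]), array([ 512.3, -209.8])]
port_a_cap_top 0.65 [262. 203.] [array([534.7, -91.6]), array([535.1, -86.6])]
vent_cap_top 0.65 [264. 204.] [array([536.9, -92.8]), array([537.2, -87.7])]
```

View pics/w1.png

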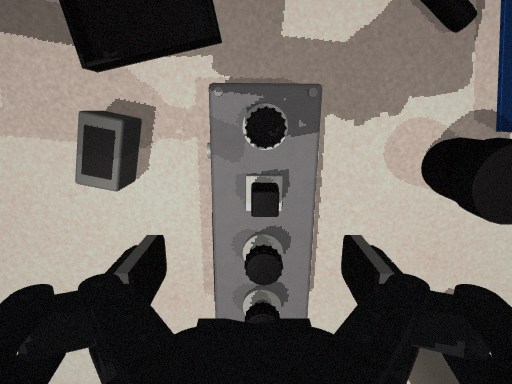

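The wrist view shows the near cap at (265,126), home. The square vent is at (265,202), and the two caps beyond it, (263,265) and (262,312), stand up.

```bash
python3 - <<'E'
from h import *
s=snapshot('wrist')
im=cv2.cvtColor(s["img"],cv2.COLOR_RGB2GRAY)
r0=im[80:330,200:330]
cv2.imwrite("pics/c.png",cv2.resize(cv2.convertScaleAbs(r0,alpha=2.5,beta=10),None,fx=2.4,fy=2.4,interpolation=cv2.INTER_CUBIC))
for p,z in (((265,126),84),((265,202),100),((263,266),100),((263,266),84)): print(p,z,atz(s,p,z).round(1))
for p in ([536,-88,100],[548,-88,100],[536,-76,100],[536,-100,100]): print(p,proj(s,p).round(1))
# box edges at z=60
for p in ((210,86),(321,86),(217,310),(307,310)): print(p,atz(s,p,60).round(1))
E
```

```text
(265, 126) 84 [549.1 -24.2  84. ]
(265, 202) 100 [538.2 -86.3 100. ]
(263, 266) 100 [ 526.4 -146.3  100. ]
(263, 266) 84 [ 525.4 -155.3   84. ]
[536, -88, 100] [262.8 204.3]
[548, -88, 100] [276.6 202. ]
[536, -76, 100] [260.5 191. ]
[536, -100, 100] [265.1 217.2]
(210, 86) [506.6  18.   60. ]
(321, 86) [6.054e+02 6.000e-01 6.000e+01]
(217, 310) [ 464.5 -213.7   60. ]
(307, 310) [ 563.1 -231.    60. ]
```

View pics/c.png

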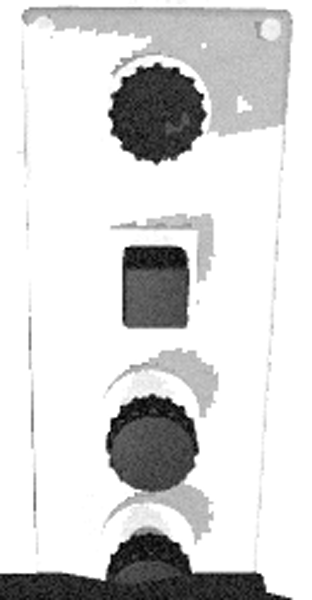

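Call:
{"api": "send_rows", "payload": {"steps": [[[0.28,-0.44,-1],[0,0,-0.006]],[[0.28,-0.44,-2.5],[0,0,-0.006]],[[0.28,-0.44,-3.8],[0,0,-0.006]],[[0.28,-0.44,-4.27],[0,0,-0.006]],[[0.28,-0.44,-4.27],[0,0,-0.006]],[[0.28,-0.44,-4.27],[0,0,-0.006]]]}}

```text
time: 4.28
tool_pos: [539.0, -89.8, 73.9]
tcp_rot: [179.8, 0.0, 79.6]
ft_force: [0.1, -0.0, 0.3]
finger_gap: 85.2
grip_force: 0.0
```

Call:
{"api": "send_rows", "payload": {"steps": [[[0,0,0],[0,0,0]],[[0,0,0],[0,0,0]],[[0,0,0],[0,0,0]],[[0,0,0],[0,0,0]],[[0,0,0],[0,0,0]],[[0,0,0],[0,0,0]]], "fingers": 1, "squeeze": 60}}

```text
time: 5.03
tool_pos: [536.7, -89.4, 71.9]
tcp_rot: [-179.9, 0.0, 79.6]
ft_force: [-6.9, 1.4, 6.9]
finger_gap: 23.1
grip_force: 59.0
```

Call:
{"api": "send_rows", "payload": {"steps": [[[0,0,0.1],[0,0,0]],[[0,0,0.2],[0,0,0]],[[0,0,0.3],[0,0,0]],[[0,0,0.4],[0,0,0]],[[0,0,0.5],[0,0,0]],[[0,0,0.55],[0,0,0]],[[0,0,0.57],[0,0,0]],[[0,0,0.57],[0,0,0]]]}}

```text
time: 6.02
tool_pos: [536.7, -89.4, 88.1]
tcp_rot: [-179.9, -0.0, 79.6]
ft_force: [-6.2, -0.3, -8.6]
finger_gap: 23.1
grip_force: 59.4
```

Call:
{"api": "send_rows", "payload": {"steps": [[[0,0,0],[0,0,0]],[[0,0,0],[0,0,0]],[[0,0,0],[0,0,0]],[[0,0,0.7],[0,0,0]],[[0,0,2.2],[0,0,0]],[[0,0,3.2],[0,0,0]],[[0,0,3.7],[0,0,0]],[[0,0,3.7],[0,0,0]]], "fingers": 0}}

```text
time: 7.02
tool_pos: [538.3, -89.8, 200.8]
tcp_rot: [179.9, 0.0, 79.6]
ft_force: [-0.1, 0.6, -1.8]
finger_gap: 85.5
grip_force: 0.0
```

```bash
python3 - <<'E'
from h import *
s=snapshot('wrist');save(s,'w2.png');t=sense();print(t['tool_pos'],t['tcp_rot'],t["time"])
im=cv2.cvtColor(s["img"],cv2.COLOR_RGB2GRAY)
cv2.imwrite("pics/w2.png",cv2.resize(cv2.convertScaleAbs(im[60:384,150:400],alpha=2.5,beta=10),None,fx=1.8,fy=1.8,interpolation=cv2.INTER_CUBIC))
for z in (100,116):
  for dx,dy in((-12,-12),(12,12)): 
    print(z,((proj(s,[537.5+dx,-88.5+dy,z])-[150,60])*1.8).round(0))
E
```

```text
[537.50378062 -89.55467587 199.27241578] [-1.79996141e+02 -1.89851166e-03  7.95718593e+01] 7.075
100 [162. 262.]
100 [202. 205.]
116 [160. 273.]
116 [203. 213.]
```

View pics/w2.png

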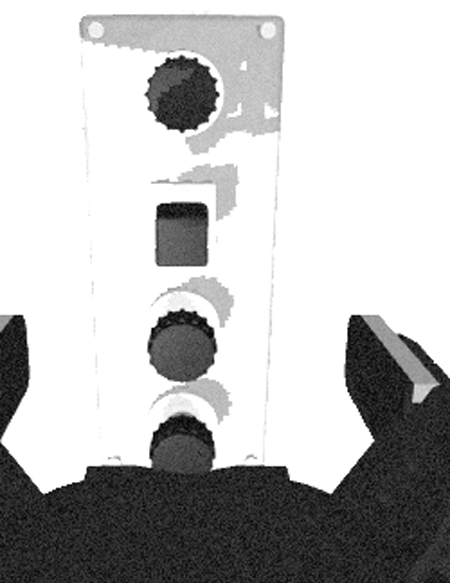

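Call:
{"api": "send_rows", "payload": {"steps": [[[-0.38,-2.07,-0.5],[0,0,0]],[[-0.38,-2.07,-1.5],[0,0,0]],[[-0.38,-2.07,-2.5],[0,0,0]],[[-0.38,-2.07,-2.9],[0,0,0]],[[-0.38,-2.07,-3.1],[0,0,0]],[[-0.38,-2.07,-3.3],[0,0,0]],[[-0.38,-2.07,-3.5],[0,0,0]],[[-0.38,-2.07,-3.7],[0,0,0]],[[-0.38,-2.07,-3.85],[0,0,0]],[[-0.38,-2.07,-3.9],[0,0,0]]], "fingers": 1}}

```text
time: 8.32
tool_pos: [527.0, -151.8, 84.0]
tcp_rot: [179.9, 0.0, 79.6]
ft_force: [-4.5, 2.1, 16.4]
finger_gap: -0.2
grip_force: 7.7
```

Call:
{"api": "send_rows", "payload": {"steps": [[[0,0,0],[0,0,0]],[[0,0,0],[0,0,0]]]}}

```text
time: 8.57
tool_pos: [527.0, -151.8, 84.1]
tcp_rot: [179.9, 0.0, 79.6]
ft_force: [-0.4, 1.8, 6.2]
finger_gap: -0.2
grip_force: 3.4
```

Call:
{"api": "send_rows", "payload": {"steps": [[[0,0,-0.06],[0,0,0]],[[0,0,-0.06],[0,0,0]],[[0,0,1.1],[0,0,0]],[[-0.2,-1,1.2],[0,0,0]],[[-0.39,-2.1,1.1],[0,0,0]],[[-0.39,-2.1,0.8],[0,0,0]],[[-0.39,-2.1,0.5],[0,0,0]],[[-0.39,-2.1,0.3],[0,0,0]],[[-0.39,-2.1,0.1],[0,0,0]],[[-0.39,-2.1,-0.03],[0,0,0]]]}}

```text
time: 9.82
tool_pos: [514.7, -214.6, 83.9]
tcp_rot: [-180.0, 0.1, 79.6]
ft_force: [-19.2, 4.3, 43.0]
finger_gap: -0.1
grip_force: 21.3
```

Call:
{"api": "send_rows", "payload": {"steps": [[[0,0,0],[0,0,0]],[[0,0,-0.06],[0,0,0]],[[0,0,-0.06],[0,0,0]]]}}

```text
time: 10.2
tool_pos: [514.7, -214.6, 83.9]
tcp_rot: [180.0, 0.1, 79.6]
ft_force: [-18.9, 4.0, 35.5]
finger_gap: 0.5
grip_force: 17.7
```

Call:
{"api": "send_rows", "payload": {"steps": [[[0,0,1],[0,0,0]],[[0,0,2.1],[0,0,0]],[[0.3,1.6,2.3],[0,0,0]],[[0.66,3.6,2.3],[0,0,0]],[[1.02,5.6,2.3],[0,0,0]],[[1.15,6.3,1.8],[0,0,0]],[[1.15,6.3,0.9],[0,0,0]],[[1.15,6.3,0.5],[0,0,0]],[[1.15,6.3,0.25],[0,0,0]],[[1.15,6.3,0.08],[0,0,0]]]}}

```text
time: 11.45
tool_pos: [549.1, -25.8, 83.9]
tcp_rot: [-180.0, -0.0, 79.5]
ft_force: [-19.9, 2.9, 39.1]
finger_gap: -0.0
grip_force: 18.7
```

Call:
{"api": "send_rows", "payload": {"steps": [[[0,0,0],[0,0,0]],[[0,0,0],[0,0,0]]]}}

```text
time: 11.7
tool_pos: [549.3, -25.9, 84.1]
tcp_rot: [180.0, -0.0, 79.5]
ft_force: [-5.5, 2.4, 8.2]
finger_gap: -0.4
grip_force: 3.9
```

Call:
{"api": "send_rows", "payload": {"steps": [[[0,0,1],[0,0,0]],[[0,0,1.9],[0,0,0]],[[-0.2,-1,2.1],[0,0,0]],[[-0.39,-2.09,2],[0,0,0]],[[-0.39,-2.09,1.5],[0,0,0]],[[-0.39,-2.09,1.2],[0,0,0]],[[-0.39,-2.09,1],[0,0,0]],[[-0.39,-2.09,0.8],[0,0,0]],[[-0.39,-2.09,0.65],[0,0,0]],[[-0.39,-2.09,0.52],[0,0,0]]]}}

```text
time: 12.95
tool_pos: [537.5, -88.1, 99.5]
tcp_rot: [180.0, 0.0, 79.6]
ft_force: [-17.6, 2.2, 34.0]
finger_gap: -0.4
grip_force: 16.9
```

Call:
{"api": "send_rows", "payload": {"steps": [[[0,0,-0.03],[0,0,0]],[[0,0,-0.03],[0,0,0]],[[0,0,-0.03],[0,0,0]]]}}

```text
time: 13.32
tool_pos: [537.4, -88.0, 99.7]
tcp_rot: [-180.0, 0.0, 79.6]
ft_force: [-13.4, 1.1, 22.6]
finger_gap: -0.0
grip_force: 11.4
```

Call:
{"api": "send_rows", "payload": {"steps": [[[0,0,0.8],[0,0,0]],[[0,0,2.4],[0,0,0]],[[0,0,3.4],[0,0,0]],[[0,0,3.4],[0,0,0]],[[0,0,3.4],[0,0,0]]], "fingers": 0}}

```text
time: 13.95
tool_pos: [536.9, -87.7, 198.1]
tcp_rot: [-179.9, -0.0, 79.6]
ft_force: [0.0, -0.4, 0.3]
finger_gap: 85.6
grip_force: 0.0
```

```bash
python3 - <<'E'
from h import *
S={c:snapshot(c) for c in("scene","top","wrist")}
im=cv2.cvtColor(S["wrist"]["img"],cv2.COLOR_RGB2GRAY)
w=cv2.resize(cv2.convertScaleAbs(im[60:384,150:400],alpha=2.5,beta=10),None,fx=1.4,fy=1.4,interpolation=cv2.INTER_CUBIC)
def crop(c,x,y,w,h,W,H): return cv2.resize(cv2.convertScaleAbs(cv2.cvtColor(S[c]["img"],cv2.COLOR_RGB2GRAY)[y:y+h,x:x+w],alpha=1.8),(W,H),interpolation=cv2.INTER_CUBIC)
M=np.zeros((600,800),np.uint8); M[:w.shape[0],:w.shape[1]]=w
M[:300,360:600]=crop("scene",360,115,60,75,240,300)*1; M[:300,610:800]=0
M[310:600,360:650]=crop("top",112,144,58,58,290,290)
cv2.imwrite("pics/d.png",M)
for l in ["hook_seat","hook_tip","foot_tab_top","tray_floor"]:
  P={c:[np.array(r["at"])*[512,384] for r in finder.pinpoint(l,c)][:1] for c in("scene","top")}
  if P["scene"] and P["top"]: print(l,P["scene"][0].round(1),P["top"][0].round(1),tri([(S[c],P[c][0]) for c in P]).round(1))
  z={"hook_seat":144,"hook_tip":158,"foot_tab_top":180,"tray_floor":5}[l]
  for c in P:
    for p in P[c]: print("   ",c,atz(S[c],p,z).round(1))
for r in finder.trace("hook_stand","top")[:1]:
    cs=max(cv2.findContours(r["mask"].astype(np.uint8),0,2)[0],key=cv2.contourArea)
    print(cv2.minAreaRect(np.array([atz(S["top"],p[0],12)[:2] for p in cs]).astype(np.float32)))
print(sense()["tool_pos"],sense()["time"])
E
```

```text
hook_seat [382.7 148.7] [128.3 183.4] [579.4 335.4 150.7]
    scene [571.3 346.5 144. ]
    top [579.8 336.1 144. ]
hook_tip [381.  143.4] [123.4 185.1] [568.9 343.7 160.4]
    scene [564.8 342.7 158. ]
    top [571.9 347.6 158. ]
foot_tab_top [388.6 138.2] [122.9 179.7] [584.5 343.6 182.4]
    scene [581.4 347.5 180. ]
    top [584.9 344.2 180. ]
tray_floor [288.7 188.5] [196.4 233.1] [436.4 137.1  -6.1]
    scene [450.6 132.    5. ]
    top [433.9 132.7   5. ]
((659.300048828125, 328.98211669921875), (88.6366958618164, 101.38339233398438), 81.08980560302734)
[537.24096835 -88.3859084  199.15051771] 14.55
```

View pics/d.png

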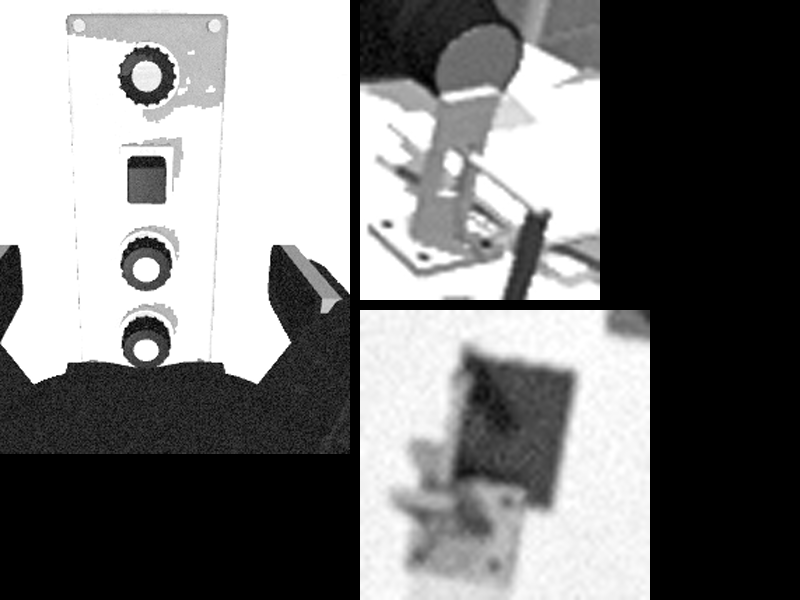

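The wrist crop shows light discs on the round cap tops at (147,75), (146,269) and (146,350). The vent top is at (147,183). The foot hangs on the bar, its tab at scene crop (450,150), with the stand's post behind it. I'll check the cap heights numerically.

```bash
python3 - <<'E'
from h import *
s=snapshot('wrist')
for n,x,y,zs in (("a",549.2,-25.8,(84,100)),("v",537.5,-88.5,(100,116)),("c",527,-151.8,(84,100)),("d",514.7,-214.6,(84,100))):
    print(n,[((proj(s,[x,y,z])-[150,60])*1.4).round(1) for z in zs])
big=s["img"][60:330,190:330]; save({"img":cv2.resize(big,None,fx=2.2,fy=2.2,interpolation=cv2.INTER_CUBIC)},"w3.png")
E
```

```text
a [array([144. ,  75.3]), array([144. ,  75.5])]
v [array([143.8, 184.6]), array([143.7, 192. ])]
c [array([145.6, 269. ]), array([145.6, 280.5])]
d [array([144.5, 349.6]), array([144.5, 364.8])]
```

View pics/w3.png

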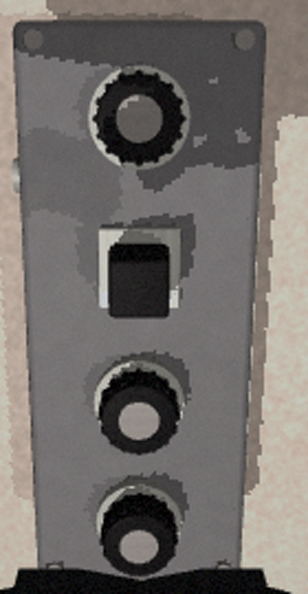

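Projections match the home heights (c 84, d 84, vent 100); the light discs are the stems showing. Next, towards the tray and foot.

Call:
{"api": "send_rows", "payload": {"steps": [[[-0.2,0.6,0.5],[0,0,0.15]],[[-0.6,1.6,1],[0,0,0.33]],[[-1,2.6,1.5],[0,0,0.51]],[[-1.5,3.6,2],[0,0,0.69]],[[-2,4.6,2],[0,0,0.87]],[[-2.4,5.6,2],[0,0,1.05]],[[-2.8,6.6,2],[0,0,1.23]],[[-2.9,6.9,2],[0,0,1.41]],[[-2.9,6.9,2],[0,0,1.57]],[[-2.9,6.9,2],[0,0,1.59]]]}}

```text
time: 15.85
tool_pos: [450.2, 118.8, 259.3]
tcp_rot: [180.0, 0.0, 170.7]
ft_force: [-0.5, 0.5, 0.2]
finger_gap: 85.4
grip_force: 0.0
```

```bash
python3 - <<'E'
from h import *
s=snapshot('wrist');t=sense();print(t['tool_pos'],t['tcp_rot'],t["time"])
save(s,"w4.png")
for l in ["tray_floor","hook_seat","hook_tip","foot_tab_top"]:
  z={"hook_seat":144,"hook_tip":158,"foot_tab_top":180,"tray_floor":5}[l]
  for r in finder.pinpoint(l,"wrist")[:2]:
    p=np.array(r["at"])*[512,384]; print(l,round(r["confidence"],2),p.round(),atz(s,p,z).round(1))
for r in finder.trace("tray","wrist")[:1]:
    cs=max(cv2.findContours(r["mask"].astype(np.uint8),0,2)[0],key=cv2.contourArea)
    print(r["box"],cv2.minAreaRect(np.array([atz(s,p[0],30)[:2] for p in cs]).astype(np.float32)))
E
```

```text
[450.26296225 118.63356394 259.29001726] [1.79997509e+02 1.14874733e-02 1.70606337e+02] 15.9
tray_floor 0.96 [268. 155.] [445.6 140.    5. ]
hook_seat 0.81 [496. 280.] [582.7 338.6 144. ]
hook_tip 0.7 [269. 157.] [424.1 136.  158. ]
[0.3904, 0.2466, 0.26, 0.3263] ((446.6017761230469, 137.33827209472656), (139.51327514648438, 149.00704956054688), 2.2469451427459717)
```

View pics/w4.png

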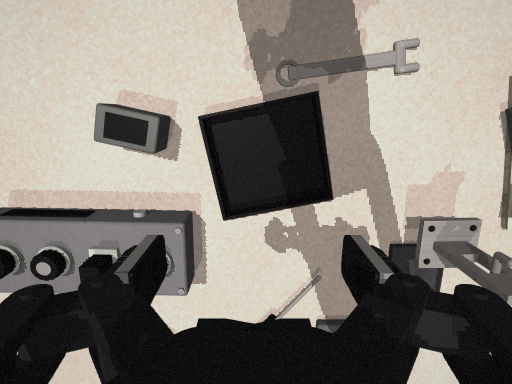

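The tray is at (446.5,137), seen at pixel (268,155). The foot plate is at (450,244), with its tab running towards (510,285).

Call:
{"api": "send_rows", "payload": {"steps": [[[0.6,1.2,0],[0,0,0]],[[1.4,3,0],[0,0,0]],[[2.3,4.8,0],[0,0,0]],[[3.2,6.5,0],[0,0,0]],[[3.67,7.4,0],[0,0,0]],[[3.67,7.4,0],[0,0,0]],[[3.67,7.4,0],[0,0,0]]]}}

```text
time: 17.02
tool_pos: [560.2, 340.0, 258.8]
tcp_rot: [-180.0, -0.0, 170.6]
ft_force: [0.6, -0.8, -0.5]
finger_gap: 85.2
grip_force: 0.0
```

```bash
python3 - <<'E'
from h import *
s=snapshot('wrist');t=sense();print(t['tool_pos'],t['tcp_rot'],t["time"])
save(s,"w5.png")
for l in ["foot","hook_seat","hook_tip","foot_tab_top"]:
  z={"hook_seat":144,"hook_tip":158,"foot_tab_top":180,"foot":60}[l]
  for r in finder.pinpoint(l,"wrist")[:2]:
    p=np.array(r["at"])*[512,384]; print(l,round(r["confidence"],2),p.round(),atz(s,p,z).round(1))
y=np.radians(-9.3);R=np.array([[np.cos(y),-np.sin(y)],[np.sin(y),np.cos(y)]])
for q in ([0,0,180],[-5,-20,180],[-5,20,180],[-32,-35,70],[-32,35,70],[32,35,70],[-22,0,158]):
    print(q,proj(s,np.append(R@q[:2]+[580,341],q[2])).round(1))
E
```

```text
[560.24869517 339.75472684 259.19619338] [-1.79974562e+02 -7.39581754e-03  1.70609839e+02] 17.075
foot 0.64 [259. 188.] [583.8 342.4  60. ]
hook_seat 0.31 [259. 190.] [564.5 343.8 144. ]
hook_tip 0.73 [256. 189.] [559.  342.6 158. ]
foot_tab_top 0.97 [260. 222.] [580.6 341.6 180. ]
[0, 0, 180] [258.8 221. ]
[-5, -20, 180] [233.6 215.1]
[-5, 20, 180] [284.1 215. ]
[-32, -35, 70] [226.2 159.4]
[-32, 35, 70] [288.2 159.3]
[32, 35, 70] [286.6 212.9]
[-22, 0, 158] [258.5 187.3]
```

View pics/w5.png

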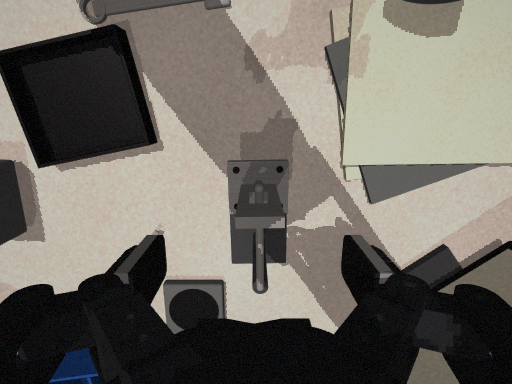

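The wrist view matches the model. The tab top is at (260,221), and the foot is at about (580.5,341.5), yaw −9.3°.

Call:
{"api": "send_rows", "payload": {"steps": [[[0.4,0.06,0],[0,0,0]],[[0.68,0.06,-0.7],[0,0,0]],[[0.68,0.06,-1.7],[0,0,0]],[[0.68,0.06,-2.7],[0,0,0]],[[0.68,0.06,-3.5],[0,0,0]],[[0.68,0.06,-3.77],[0,0,0]],[[0.68,0.06,-3.77],[0,0,0]],[[0.68,0.06,-3.77],[0,0,0]]]}}

```text
time: 18.27
tool_pos: [581.5, 342.7, 147.4]
tcp_rot: [179.9, 0.1, 170.7]
ft_force: [0.8, -0.0, 0.6]
finger_gap: 85.4
grip_force: 0.0
```

Call:
{"api": "send_rows", "payload": {"steps": [[[0,0,0],[0,0,0]],[[0,0,0],[0,0,0]],[[0,0,0],[0,0,0]],[[0,0,0],[0,0,0]],[[0,0,0],[0,0,0]],[[0,0,0],[0,0,0]]], "fingers": 1, "squeeze": 70}}

```text
time: 19.02
tool_pos: [581.2, 342.7, 147.0]
tcp_rot: [180.0, 0.1, 170.7]
ft_force: [0.5, -0.1, 5.4]
finger_gap: 38.9
grip_force: 70.2
```

Call:
{"api": "send_rows", "payload": {"steps": [[[0,0,0.15],[0,0,0]],[[0,0,0.35],[0,0,0]],[[0,0,0.55],[0,0,0]],[[0,0,0.7],[0,0,0]],[[0,0,0.75],[0,0,0]],[[0,0,0.75],[0,0,0]]]}}

```text
time: 19.77
tool_pos: [580.8, 342.4, 168.7]
tcp_rot: [180.0, 0.0, 170.7]
ft_force: [-0.4, 0.4, -1.4]
finger_gap: 38.6
grip_force: 70.4
```

Call:
{"api": "send_rows", "payload": {"steps": [[[-0.2,0.03,0],[0,0,0]],[[-0.5,0.08,0],[0,0,0]],[[-0.9,0.15,0],[0,0,0]],[[-1.3,0.21,0],[0,0,0]],[[-1.7,0.28,0],[0,0,0]],[[-2.1,0.35,0],[0,0,0]],[[-2.3,0.38,0],[0,0,0]],[[-2.3,0.38,0],[0,0,0]]]}}

```text
time: 20.78
tool_pos: [511.4, 354.0, 168.7]
tcp_rot: [180.0, 0.0, 170.7]
ft_force: [-0.8, 0.6, -2.3]
finger_gap: 38.7
grip_force: 70.6
```

```bash
python3 - <<'E'
from h import *
s=snapshot('wrist');c=snapshot('scene');t=sense();print(t['tool_pos'],t['tcp_rot'],t["time"],t["ft_force"],t["grip_force"])
M=np.hstack([cv2.resize(s["img"],(400,300)),cv2.resize(c["img"][80:260,250:490],(400,300))]);save({"img":M},"e.png")
E
```

```text
[512.01846279 353.79528014 168.74598423] [1.79991159e+02 2.55743309e-02 1.70668272e+02] 20.875 [-0.11398299 -0.53736802 -1.90112991] 70.59245467185974
```

View pics/e.png

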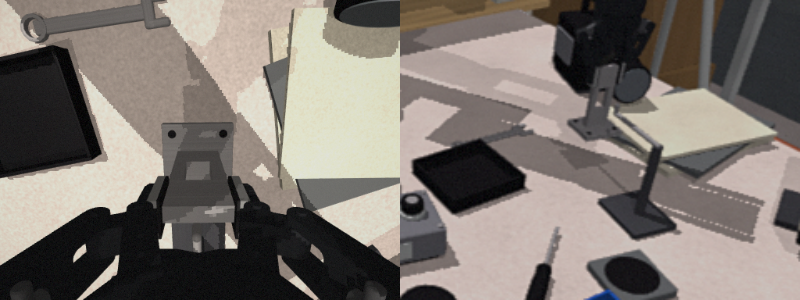

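The view shows the foot off the hook, held upright at (197,180), and the hook bar empty.

Call:
{"api": "send_rows", "payload": {"steps": [[[-0.2,-0.5,0],[0,0,0.02]],[[-0.5,-1.6,0],[0,0,0.05]],[[-0.85,-2.8,0],[0,0,0.08]],[[-1.2,-4,0],[0,0,0.11]],[[-1.55,-5.2,0],[0,0,0.14]],[[-1.9,-6.3,0],[0,0,0.17]],[[-2.1,-7,0],[0,0,0.19]],[[-2.17,-7.23,0],[0,0,0.19]],[[-2.17,-7.23,0],[0,0,0.19]],[[-2.17,-7.23,0],[0,0,0.19]]]}}

```text
time: 22.12
tool_pos: [447.0, 137.5, 168.7]
tcp_rot: [180.0, 0.0, -178.4]
ft_force: [-0.2, -0.4, -2.8]
finger_gap: 38.8
grip_force: 71.2
```

Call:
{"api": "send_rows", "payload": {"steps": [[[0,0,-0.2],[0,0,0]],[[0,0,-0.6],[0,0,0]],[[0,0,-1],[0,0,0]],[[0,0,-1.4],[0,0,0]],[[0,0,-1.8],[0,0,0]],[[0,0,-2.1],[0,0,0]],[[0,0,-2.3],[0,0,0]],[[0,0,-2.4],[0,0,0]],[[0,0,-2.4],[0,0,0]]]}}

```text
time: 23.25
tool_pos: [446.7, 136.9, 96.6]
tcp_rot: [180.0, 0.0, -178.4]
ft_force: [-0.4, 0.8, -2.2]
finger_gap: 39.0
grip_force: 71.1
```

Call:
{"api": "send_rows", "payload": {"steps": [[[0,0,-0.03],[0,0,0]],[[0,0,-0.06],[0,0,0]],[[0,0,-0.09],[0,0,0]],[[0,0,-0.12],[0,0,0]],[[0,0,-0.12],[0,0,0]]]}}

```text
time: 23.88
tool_pos: [446.5, 136.9, 92.9]
tcp_rot: [-180.0, -0.0, -178.4]
ft_force: [0.2, 0.2, -2.5]
finger_gap: 38.7
grip_force: 71.1
```

Call:
{"api": "send_rows", "payload": {"steps": [[[0,0,-0.02],[0,0,0]],[[0,0,-0.04],[0,0,0]],[[0,0,-0.04],[0,0,0]]]}}

```text
time: 24.25
tool_pos: [446.9, 136.9, 92.3]
tcp_rot: [-180.0, 0.0, -178.4]
ft_force: [-2.4, -1.9, 4.5]
finger_gap: 39.1
grip_force: 72.0
```

Call:
{"api": "send_rows", "payload": {"steps": [[[0,0,0],[0,0,0]],[[0,0,0],[0,0,0]],[[0,0,0],[0,0,0]],[[0,0,0],[0,0,0]],[[0,0,0.3],[0,0,0]],[[0,0,1.2],[0,0,0]],[[0,0,2.5],[0,0,0]],[[0,0,4],[0,0,0]],[[0,0,4.6],[0,0,0]],[[0,0,4.6],[0,0,0]]], "fingers": 0}}

```text
time: 25.5
tool_pos: [447.5, 137.1, 231.2]
tcp_rot: [180.0, 0.2, -178.4]
ft_force: [0.1, -0.6, -0.5]
finger_gap: 85.2
grip_force: 0.0
```

```bash
python3 - <<'E'
from h import *
s=snapshot('wrist');c=snapshot('scene');t=sense();print(t['tool_pos'],t["time"],t["ft_force"])
y=np.radians(1.6);R=np.array([[np.cos(y),-np.sin(y)],[np.sin(y),np.cos(y)]])
for n,v,k,o in(("w",s,400/512,(0,0)),("s",c,400/240,(250,80))):
  for q in ([-5,-20,125],[-5,20,125],[-32,-35,15],[-32,35,15]): print(n,q,((proj(v,np.append(R@q[:2]+[446.5,136.9],q[2]))-o)*k).round(0))
M=np.hstack([cv2.resize(s["img"],(400,300)),cv2.resize(c["img"][80:260,250:490],(400,300))]);save({"img":cv2.convertScaleAbs(M,alpha=1.6)},"f.png")
E
```

```text
[445.99785036 136.79864227 228.29405464] 25.6 [-0.29700417 -0.17500956  0.41221246]
w [-5, -20, 125] [180. 142.]
w [-5, 20, 125] [216. 142.]
w [-32, -35, 15] [175. 108.]
w [-32, 35, 15] [221. 108.]
s [-5, -20, 125] [ 58. 122.]
s [-5, 20, 125] [ 78. 116.]
s [-32, -35, 15] [ 40. 171.]
s [-32, 35, 15] [ 72. 160.]
```

View pics/f.png

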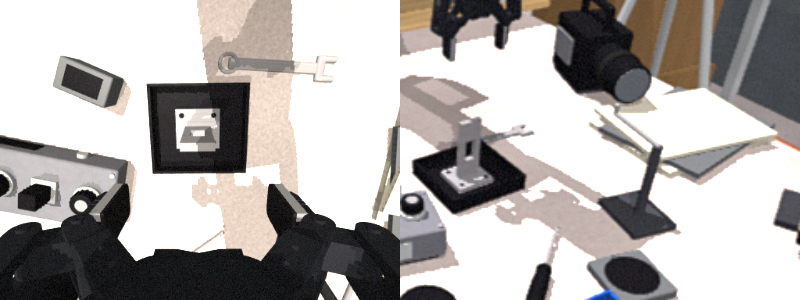

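The foot stands upright in the tray: tab top at about (198,140) in the wrist view and (468,120) in the scene view, as predicted. The gripper is clear of everything.

```bash
python3 -c "
from bench import order;print(order.hand_in())"
```

```text
the job is handed in; nothing more can be done
None
```

I handed the job in at about 25.6 s. The vent was pulled up, the three round caps pressed home, then the vent pressed home; the foot stands upright in the tray and, as far as the pictures show, nothing else moved. The hand-in returned no score.

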